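Plug the coolant tank's filling coupler and lock its cam arms

TASK

The grinder's coolant tank has been topped up: set the black plug into the filling coupler on the tank's lid and push it firmly down by hand until it is fully home on its gasket. Then swing both brass cam arms down together, neither running ahead of the other, until both lie locked against the coupler's body, without forcing anything, and let go. Leave the cup, the chisel and the stone where they are.

Things in the scene. Friction and masses are not known exactly. Their poses are not given: they have to be found in the camera images.
- plug_centre (a point): centre (on the axis, 20 mm above the foot, z up the axis) of a black plastic plug, round, 40 mm tall, 0.1 kg, standing on its lip on the bench. Lip at the foot 36.6 mm across (lowest 6 mm, chamfered), then a groove 25.6 mm across (11 to 17 mm up), a 36.6 mm neck, and on top (25 to 40 mm up) a ribbed grip 34.4 mm across. It goes lip down into the coupler, any yaw
- plug: the same plug; origin at the centre of its foot
- coupler: aluminium cam-and-groove coupler standing mouth up on the lid of the green coolant tank, both fixed. 69 mm tall, 47 mm across, a cam arm on either side. Origin at the centre of its foot on the lid, z up, y = the line through the two arms (left arm at +y). Tank 180 x 240 x 100 mm, its long side along y, the coupler at the middle of its lid
- mouth (a point): centre of the coupler's mouth, 69.3 mm above the lid; axes as coupler. Rim 52 mm across, bore 38.4 mm, flared over the top 5 mm. The plug's top stands about 18 mm above the mouth when the plug is home on the seated gasket, 17 mm when locked, and 21 to 25 mm while the gasket is still up
- gasket_seat (a point): where the plug's foot comes to rest on the seated gasket, on the axis 21.7 mm below the mouth. The rubber gasket across the bore has ridden up 3 to 6 mm; pushed down by the plug it drags at about 9 N, and once seated it is springy, 8 N per mm; above some 45 N it is crushed. If the plug stands high, the cams strike its lip or pass under it: the arms jam or lift the plug out
- cam_l (a joint): swing of the left cam arm (rad): 0 = locked, hanging against its stop beside the coupler; about 1.5 = level, straight out; starts at 1.3 to 1.8 and stays where it is left. Brass, 12 mm wide, 5 mm thick, 50 mm long. Swung down, its cam enters the plug's groove and draws the plug down 1 to 2 mm; past dead centre (about 0.1) it holds itself. Bends above 60 N
- cam_r (a joint): the same for the right cam arm, at -y, which swings the mirrored way. Locked, the two arms measure 67 mm over their outer faces 25 mm below the pins. A gripper astride the coupler, open 75 mm or more, can push both raised arms down with its fingertips until they lie between the fingers, then squeeze both home
- pin_l (a point): hinge pin of the left arm, fixed on the coupler 23.1 mm from its axis at +y, 6.5 mm below the mouth
- pin_r (a point): hinge pin of the right arm, at -y
- cam_l_end (a point): free end of the left cam arm; when locked 50 mm below and 10.5 mm outside its pin
- cam_r_end (a point): free end of the right cam arm; when locked 50 mm below and 10.5 mm outside its pin
- cup: clear plastic quench cup, 76 mm across, 85 mm tall, origin at the centre of its foot; leave alone
- chisel: chisel with a yellow handle, 240 mm long, 26 mm high, lying on the bench, long axis x, blade to +x, origin under the front end of the handle; leave alone
- stone: grey dressing stone 110 x 25 x 25 mm, origin at the centre of its underside; leave alone
There are look-alikes about, which are no part of the job. There is more than one size of the plug; the job needs the smaller.

How it is judged:
On the way:
1. the plug is in the coupler and pushed down onto the seated gasket, both cam arms still raised (z of plug_centre in the frame of mouth below -0.0006 m and horizontal distance between plug_centre and mouth below 0.003 m and value of joint each of cam_l, cam_r above 1 rad), for 0.1 s.
At the end, for the whole second after the job is handed in: both cam arms within 0.10 rad of their locked stops; the plug in the coupler, upright within 0.07 rad, centred within 3 mm and drawn down so that its top stands no more than 18 mm above the mouth; at rest (value of joint each of cam_l, cam_r below 0.1 rad and z of plug_centre in the frame of mouth below -0.002 m and horizontal distance between plug_centre and mouth below 0.003 m and angle between plug_centre's own z axis and vertical below 0.07 rad and linear speed of plug below 0.01 m/s); the robot touches nothing.
It fails at once if one cam arm runs more than about 0.5 rad ahead of the other once the cams bite (below 0.7 with the other above 1.2, or below 0.3 with the other above 0.8) ((value of joint cam_l below 0.7 rad and value of joint cam_r above 1.2 rad) or (value of joint cam_l below 0.3 rad and value of joint cam_r above 0.8 rad) or (value of joint cam_r below 0.7 rad and value of joint cam_l above 1.2 rad) or (value of joint cam_r below 0.3 rad and value of joint cam_l above 0.8 rad)).
It fails at once if the plug is pressed into the coupler with more than 45 N while the arms are up (gasket crushed) (contact force between plug and coupler above 45 N and value of joint each of cam_l, cam_r above 1 rad).
It fails at once if a cam arm is pushed or squeezed with more than 60 N (contact force between the fingers and cam_l above 60 N or contact force between the fingers and cam_r above 60 N).
It fails at once if the cup, the chisel or the stone is moved by more than 20 mm (distance of any of cup, chisel, stone from where it was at the start of the episode above 0.02 m).
It also fails if it takes over 62 s, if anything falls off the work surface, if the arm or the gripper's body presses on something with over 40 N, if the wrist force passes 120 N, or if a joint passes its speed limit or range.

ROBOT

A 7-joint arm with a two-finger parallel gripper is mounted at the origin on the work surface. World frame = base frame: x ahead of the robot, y to its left, z up, the work surface at z = 0. Lengths are in m, angles in rad, forces in N, time in s.
With the tool pointing down it reaches from about 0.35 to 0.775 m from the base axis. Payload 3.1 kg.
Tool frame: the origin (TCP) lies at the very end of the fingers, on their centre line; the grasp point (between the pads) lies env.grip_point_offset behind it (env.grip_point_offset is the distance from the TCP to the grasp point, in m); z points along the fingers, x is the direction in which the jaws open and shut, and the axes are right-handed (so a half turn about z gives the same grasp; the last joint's range is limited). The gripper opens to 85 mm and grips with 20 to 120 N. Pads are 22 mm wide; open, the fingers measure 114 mm over their backs; the gripper's body (76 mm by 85 mm) begins 54 mm behind the grasp point. The pads swing forward as they close: fully open they stand 13 mm farther back than shut.
Start: joints at [1.221, 0.311, 0.014, 1.512, -0.004, 1.319, -0.027], TCP at [0.167, -0.524, 0.231] pointing down, gripper open.
Joint ranges: [-2.7, 2.7], [-0.3, 1.91], [-1.27, 1.3], [0.12, 2.57], [-1.44, 4.58], [0.2, 2.03], [-3.05, 3.05]. Speed limits (rad/s): [2.79, 2.79, 3.14, 3.14, 3.14, 3.14, 3.14].

INTERFACE

Orientations are given as [roll, pitch, yaw] about the fixed x, y, z axes, in that order (R = Rz(yaw) Ry(pitch) Rx(roll)).
In Python, from workcell import env gives the robot as it stands.
- The arm moves only by the tool jog_arm, never from a script. Its argument "series" is one flat list of numbers, 4 for each row, row after row: the shift along the tool's x, y, z in m, then the turn about the tool's z in degrees. In form: [x, y, z, spin, x, y, z, spin, ...]. A call has 1 to 8 rows; each row is the pose to reach, as a shift and turn from the pose commanded when the call began, along the tool's axes at that moment; what a row does not reach only later rows make up. A row lasts 1/12 s, in which the tool goes at most 41.7 mm and 7.16 degrees, less where a joint would pass 70% of its speed; a pose out of reach is approached as far as the arm can. A call with a gripper value outside its range is refused whole. "grip" is the opening, from 0 (shut) to 1 (fully open), set as the call begins (left out, the last holds). The fingers move at their own pace and stop on an object; "squeeze" is the grip in N (left out, the last holds). Time passes only in rows, so rows that repeat a pose let the fingers close. It gives the time, the measured TCP pose, the force and the opening at its end, in the units of the state.
- env.state(): the state, without advancing time (a new reading comes with each control period).
- env.camera(name): name is "side" or "top" or "wrist"; returns the picture (420x560x3 uint8, blue, green, red); there is no depth.
- env.camera_info(name): a dict with "vertical_fov" (degrees; the focal length in pixels is half the picture's height over the tangent of half this angle, whatever the lens; pixels are square), "cx", "cy" (the principal point, pixels), "dist_coeffs" ([k1, k2, p1, p2, k3] as OpenCV has them; the pictures are not rectified), "T" (4x4, takes a point from camera to world coordinates). Camera axes: x right, y down, z forward; pixel columns grow to the right and rows downward; lengths in m; the calibration is good to about 2 mm. A picture is of the moment at which its call begins: read the wrist's pose just before it. camera_info takes no time and is no camera call; for the wrist camera it gives the pose at the moment of the call.
- env.finish_job(): hands the job in, once; it reports no verdict.
Trained networks look in the newest picture that a camera, given by its name, has taken for a name from the list of things; names that differ only in an ending like _2 or _b are one class to them, and where a whole thing is asked for, a point or a joint stands for the part that bears it (a point fixed in the world has none). Each returns a list of dicts, best first, with "confidence" (0 to 1); they miss things now and then, are a little off and sometimes report something else, mostly with a low value. They report only what shows in the picture. A call takes as long as a camera call. They do not tell look-alikes from the thing itself.
- env.outline_of(target, camera): "pixels" (420x560 bool, what is visible of it) and "rect" ([left, top, width, height] in pixels, round what is visible of it).
The state is a dict: "time": time; "joints": joint angles; "qvel": joint speeds; "joint_efforts": joint torques, N m; "position": TCP position; "tool_rot": TCP orientation; "force": force on the tool from outside, world axes, zero at the start; "wrist_torque": the same for the moment, N m; "opening": finger opening in m.
Only numpy, scipy, OpenCV 4.12 (cv2) and the standard library are available. Lean on these libraries where they do the work, as an engineer would, in place of code of your own. Each camera call takes 0.05 s, during which the arm holds its last target.

## Working session

There is one attempt and no reset: what is moved stays moved. The work goes in short steps, Python scripts to look and compute and a tool call to move; the robot and the scene stay as the last step left them, time stands still between calls to the robot, and variables do not carry over. Pictures are saved under pics/ and viewed, and the job is handed in when it is done.

Besides the shell and the picture viewer there is one more tool, called by a JSON object that holds its "api" and its "payload", one argument or row to a line. jog_arm: Moves the arm, as the interface text tells. Its arguments: {"type":"object","properties":{"series":{"type":"array","items":{"type":"number"}},"grip":{"type":"number"},"squeeze":{"type":"number"}},"required":["series"]}

```bash
ls; mkdir -p pics; python3 - <<'E'
from workcell import env
import cv2,numpy as np
s=env.state();print({k:np.round(v,4) for k,v in s.items()}, env.grip_point_offset)
for n in("side","top","wrist"):
    cv2.imwrite(f"pics/{n}0.png",env.camera(n)); i=env.camera_info(n); print(n,i["vertical_fov"],i["cx"],i["cy"],i["dist_coeffs"],np.round(i["T"],4).tolist())
E
```

```text
pics
{'time': np.float64(0.0), 'joints': array([ 1.2213,  0.3118,  0.014 ,  1.513 , -0.0044,  1.3192, -0.0272]), 'qvel': array([-0.0001, -0.001 ,  0.0004, -0.0001, -0.0003,  0.0001,  0.0004]), 'joint_efforts': array([-1.00000e-04, -3.79908e+01,  1.46300e-01, -2.30591e+01,
        1.22000e-02,  1.38000e-02, -0.00000e+00]), 'position': array([ 0.1664, -0.5235,  0.2302]), 'tool_rot': array([ 3.1415e+00,  2.4000e-03, -1.2630e+00]), 'force': array([-0.1007, -0.8219,  0.2818]), 'wrist_torque': array([-0.0287,  0.0388, -0.0336]), 'opening': np.float64(0.0857)} 0.0187
side 46.447162845861385 279.9918346381108 209.27635502687434 [-0.03336422  0.          0.          0.          0.        ] [[0.968, -0.1867, 0.1679, 0.36], [-0.2503, -0.6628, 0.7057, -0.8402], [-0.0205, -0.7251, -0.6883, 0.9394], [0.0, 0.0, 0.0, 1.0]]
top 56.60992500038993 278.0445925161235 206.11160871906412 [-0.00533002  0.          0.          0.          0.        ] [[0.0284, -0.9915, 0.1268, 0.3971], [-0.9995, -0.0265, 0.0162, 0.0006], [-0.0127, -0.1272, -0.9918, 1.2784], [0.0, 0.0, 0.0, 1.0]]
wrist 62.26965827990123 278.5958845776137 215.59026822928269 [-0.03982008  0.          0.          0.          0.        ] [[0.3023, -0.9202, -0.2485, 0.2289], [-0.9532, -0.2927, -0.0759, -0.504], [-0.0029, 0.2598, -0.9657, 0.3732], [0.0, 0.0, 0.0, 1.0]]
```

View pics/side0.png

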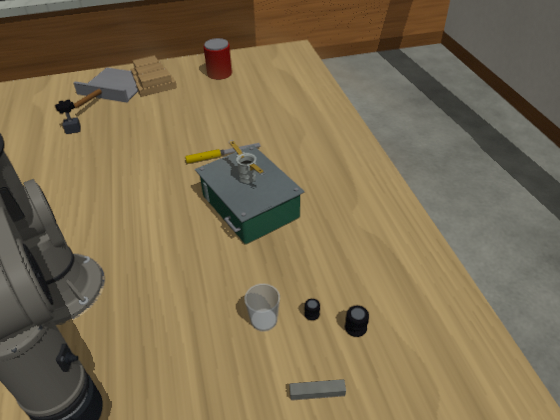

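View pics/top0.png

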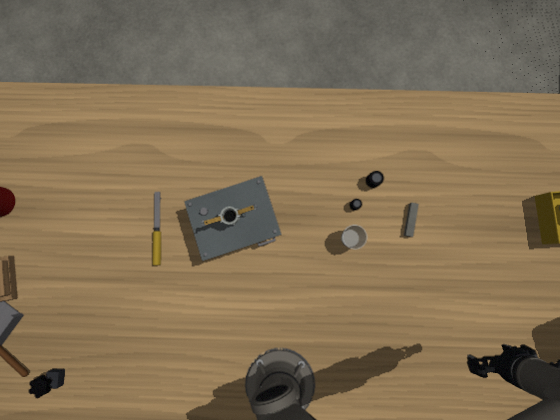

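View pics/wrist0.png

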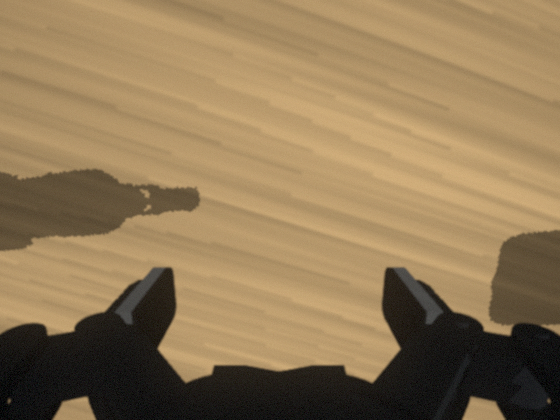

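```bash
cat > h.py <<'E'
from workcell import env
import cv2,numpy as np
from scipy.spatial.transform import Rotation as Ro
def K(i):
    f=210/np.tan(np.radians(i["vertical_fov"]/2)); return np.array([[f,0,i["cx"]],[0,f,i["cy"]],[0,0,1]])
def ray(i,uv):
    p=cv2.undistortPoints(np.array([[uv]],float),K(i),np.array(i["dist_coeffs"]))[0,0]
    T=np.array(i["T"]);return T[:3,3],T[:3,:3]@np.r_[p,1]
def onz(i,uv,z):
    o,d=ray(i,uv);return o+d*(z-o[2])/d[2]
def proj(i,P):
    T=np.array(i["T"]);R=T[:3,:3].T;t=-R@T[:3,3]
    return cv2.projectPoints(np.array(P,float).reshape(-1,3),cv2.Rodrigues(R)[0],t,K(i),np.array(i["dist_coeffs"]))[0][:,0]
def tri(a,b):
    A=[];B=[]
    M=np.zeros((3,3));v=np.zeros(3)
    for o,d in(a,b):
        d=d/np.linalg.norm(d);Q=np.eye(3)-np.outer(d,d);M+=Q;v+=Q@o
    p=np.linalg.solve(M,v);return p,[np.linalg.norm((np.eye(3)-np.outer(d,d)/(d@d))@(p-o)) for o,d in(a,b)]
def pose():
    s=env.state();return np.array(s["position"]),Ro.from_euler("xyz",s["tool_rot"]).as_matrix(),s
def totool(P):
    p,R,s=pose();return R.T@(np.array(P)-p)
E
python3 - <<'E'
from h import *
for t in("plug","coupler","cam_l","cam_r","cup","stone"):
    for c in("top","side"):
        for d in env.outline_of(t,c):
            m=cv2.moments(d["pixels"].astype(np.uint8),True)
            print(t,c,round(d["confidence"],2),d["rect"],[round(m["m10"]/m["m00"],1),round(m["m01"]/m["m00"],1)])
for n in("top","side"):
    im=cv2.imread(f"pics/{n}0.png")
    a,b=((320,160,100,100) if n=="top" else(240,270,140,90))[:2],0
    x,y,w,h=(320,160,100,100) if n=="top" else(240,270,140,90)
    u,v,w2,h2=(170,160,120,110) if n=="top" else(190,130,120,110)
    A=cv2.resize(im[y:y+h,x:x+w],(400,400*h//w),interpolation=2);B=cv2.resize(im[v:v+h2,u:u+w2],(400,400*h2//w2),interpolation=2)
    H=max(A.shape[0],B.shape[0]);C=np.zeros((H,800,3),np.uint8);C[:A.shape[0],:400]=A;C[:B.shape[0],400:]=B
    cv2.imwrite(f"pics/{n}crop.png",C)
print(env.state()["time"])
E
```

```text
plug top 0.55 [367.4, 172.2, 16.9, 11.2] [374.7, 179.1]
plug top 0.43 [352.5, 199.1, 9.6, 10.5] [355.8, 204.4]
plug side 0.79 [346.4, 305.5, 23.8, 29.8] [356.0, 320.5]
plug side 0.55 [305.7, 297.7, 15.7, 20.4] [311.4, 309.4]
coupler top 0.93 [204.2, 206.5, 53.4, 18.5] [229.2, 215.9]
coupler side 0.84 [236.9, 140.0, 25.6, 43.6] [246.4, 164.7]
cam_l top 0.49 [205.0, 218.6, 14.3, 8.9] [210.2, 221.2]
cam_l side 0.64 [231.6, 141.1, 8.2, 17.3] [236.5, 148.0]
cam_l side 0.54 [248.3, 162.6, 13.8, 11.2] [256.0, 168.8]
cam_r top 0.49 [205.0, 218.6, 14.3, 8.9] [210.2, 221.2]
cam_r side 0.64 [231.6, 141.1, 8.2, 17.3] [236.5, 148.0]
cam_r side 0.54 [248.3, 162.6, 13.8, 11.2] [256.0, 168.8]
cup top 0.82 [340.3, 223.9, 26.9, 25.1] [354.2, 236.8]
cup top 0.44 [350.6, 200.2, 8.5, 9.1] [355.9, 204.0]
cup top 0.41 [203.7, 217.7, 15.9, 11.9] [211.1, 221.1]
cup side 0.78 [246.5, 283.3, 31.0, 48.4] [262.7, 306.5]
cup side 0.66 [249.0, 163.4, 8.7, 9.3] [255.3, 167.9]
stone top 0.65 [404.6, 205.0, 12.4, 31.8] [410.3, 219.4]
stone side 0.7 [288.1, 380.6, 57.8, 19.0] [316.6, 389.4]
0.75
```

View pics/topcrop.png

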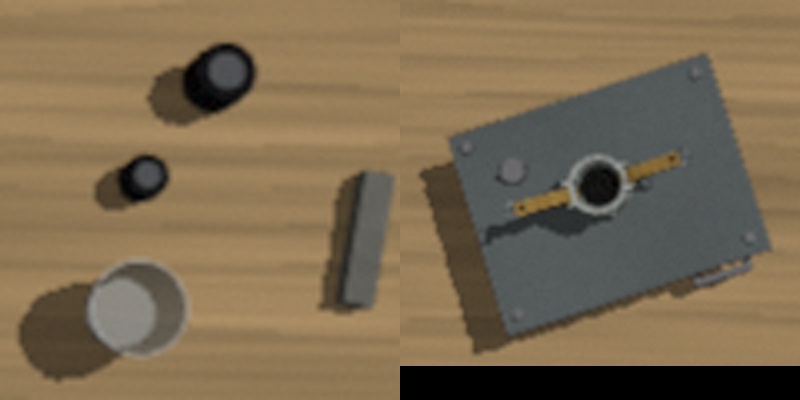

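View pics/sidecrop.png

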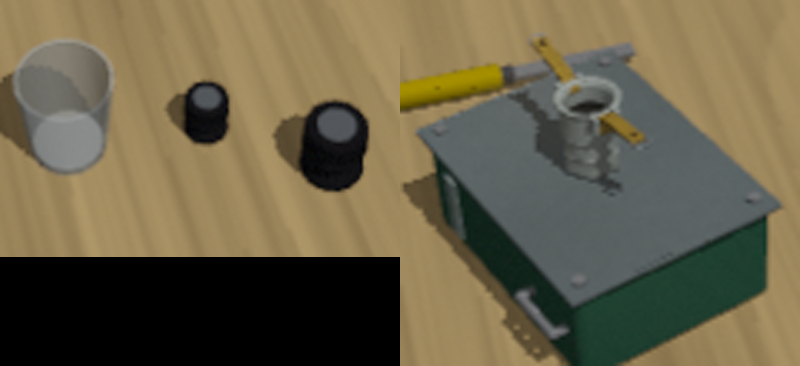

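Could be taken for the plug: a small black one, top (356,204) / side (312,309), and a large black one, top (375,179) / side (356,321). The bore is dark at top (230,215), and there is a dark tool at top (45,382). The close crops show the small one about 60 % of the large one's width, so I choose the small one. Next I'll triangulate and check its size.

```bash
python3 - <<'E'
from h import *
t=env.camera_info("top");s=env.camera_info("side")
for n,a,b in(("plug",(355.9,204.3),(311.8,309.2)),("big",(374.7,179.1),(356.5,320.5)),("cup",(353.7,236.8),(262.7,307)),):
    p,e=tri(ray(t,a),ray(s,b));print(n,p.round(4),np.round(e,4))
# rim centre top (230, 215.5 ) side from crop (587,98)->
p,e=tri(ray(t,(170+(600-400)*.3,160+184*.3)),ray(s,(190+(587-400)*.3,130+97*.3)));print("rim",p.round(4),e)
# lid corners at z=.1
for uv in [(451,136),(706,53),(771,249),(509,333)]:
    print("lid",onz(t,(170+(uv[0]-400)*.3,160+uv[1]*.3),.1).round(4))
for nm,uv in (("armright",(676,158)),("armleft",(516,209))):
    print(nm,onz(t,(170+(uv[0]-400)*.3,160+uv[1]*.3),.163).round(4))
p0=onz(t,(352.5,204.3),.02);p1=onz(t,(361.7,204.3),.02);print("w",np.linalg.norm(p0-p1))
P,R,_=pose();print(P,R.round(3).tolist())
E
```

```text
plug [ 0.5713 -0.2318  0.0188] [0.0004 0.0004]
big [ 0.6546 -0.2912  0.0267] [0.0005 0.0005]
cup [ 0.4631 -0.2192  0.0509] [0.0003 0.0003]
rim [0.5101 0.1557 0.1682] [np.float64(0.0009843391582375577), np.float64(0.000984339158237624)]
lid [0.5565 0.3043 0.1   ]
lid [0.6402 0.0726 0.1   ]
lid [0.461  0.0076 0.1   ]
lid [0.3789 0.2414 0.1   ]
armright [0.534  0.0916 0.163 ]
armleft [0.486  0.2281 0.163 ]
w 0.02982153906062545
[ 0.16667166 -0.5241701   0.23134301] [[0.303, -0.953, -0.0], [-0.953, -0.303, -0.0], [0.0, 0.0, -1.0]]
```

{"api": "jog_arm", "payload": {
  "series": [-0.156,-0.4735,0.02,38.6,-0.156,-0.4735,0.02,38.6,-0.156,-0.4735,0.02,38.6,-0.156,-0.4735,0.02,38.6,-0.156,-0.4735,0.02,38.6,-0.156,-0.4735,0.02,38.6,-0.156,-0.4735,0.02,38.6,-0.156,-0.4735,0.02,38.6]
}}

```text
time: 1.42
position: [0.4191, -0.342, 0.2191]
tool_rot: [-3.141, -0.001, -1.938]
force: [0.3, -0.8, 0.3]
opening: 0.0851
```

```bash
python3 - <<'E'
from h import *
P,R,s=pose();print(P.round(4),R.round(3).tolist(),s["time"],totool([.571,-.232,.2]).round(4))
E
```

```text
[ 0.4191 -0.342   0.2191] [[-0.359, -0.933, 0.0], [-0.933, 0.359, -0.001], [0.001, -0.001, -1.0]] 1.4167 [-0.1572 -0.1024  0.0191]
```

{"api": "jog_arm", "payload": {
  "series": [-0.157,-0.102,0.05,0,-0.157,-0.102,0.05,0,-0.157,-0.102,0.05,0,-0.157,-0.102,0.05,0,-0.157,-0.102,0.05,0,-0.157,-0.102,0.05,0,-0.157,-0.102,0.05,0]
}}

```text
time: 2.0
position: [0.5702, -0.2303, 0.1677]
tool_rot: [3.14, 0.001, -1.932]
force: [-0.9, 0.2, 0.7]
opening: 0.0851
```

```bash
python3 - <<'E'
from h import *
P,R,s=pose();i=env.camera_info("wrist")
im=env.camera("wrist");cv2.imwrite("pics/w1.png",im)
print(P.round(4),s["time"],np.round(i["T"],4).tolist())
q=proj(i,[[.571,-.232,.04],[.571,-.232,0]]);print(q)
for d in env.outline_of("plug","wrist"):
    print(d["confidence"],d["rect"])
E
```

```text
[ 0.5702 -0.2303  0.1677] 2.0 [[-0.3539, -0.9027, -0.2446, 0.6317], [-0.9353, 0.3412, 0.0941, -0.2536], [-0.0015, 0.2621, -0.9651, 0.3103], [0.0, 0.0, 0.0, 1.0]]
[[280.64001982 204.6840647 ]
 [280.45509069 194.49933745]]
0.8 [258.2, 177.5, 43.3, 52.3]
0.74 [279.8, 38.0, 70.6, 73.3]
```

View pics/w1.png

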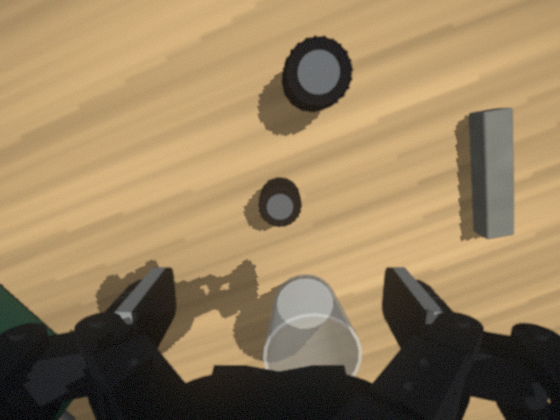

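```bash
python3 - <<'E'
from h import *
i=env.camera_info("wrist");im=cv2.imread("pics/w1.png");g=cv2.cvtColor(im,6)
c=g[170:240,245:315];print(c[36,:].tolist())
cv2.imwrite("pics/w1c.png",cv2.resize(c,(560,560),interpolation=cv2.INTER_CUBIC))
m=np.zeros_like(g);m[170:240,245:315]=((c>70)&(c<140));n,l,st,ce=cv2.connectedComponentsWithStats(m)
k=l[207,280];print(k,st[k],ce[k],onz(i,ce[k],.04))
E
```

```text
[118, 107, 105, 101, 100, 98, 102, 100, 97, 99, 97, 96, 94, 74, 57, 50, 48, 45, 46, 49, 51, 72, 96, 105, 111, 109, 109, 108, 105, 103, 107, 109, 109, 107, 105, 105, 106, 111, 107, 108, 110, 108, 106, 108, 106, 111, 108, 96, 71, 46, 45, 45, 47, 45, 50, 61, 107, 149, 167, 169, 173, 170, 173, 175, 175, 173, 173, 172, 174, 175]
2 [266 194  28  26 559] [279.42039356 206.42039356] [ 0.56802672 -0.23506917  0.04      ]
```

View pics/w1c.png

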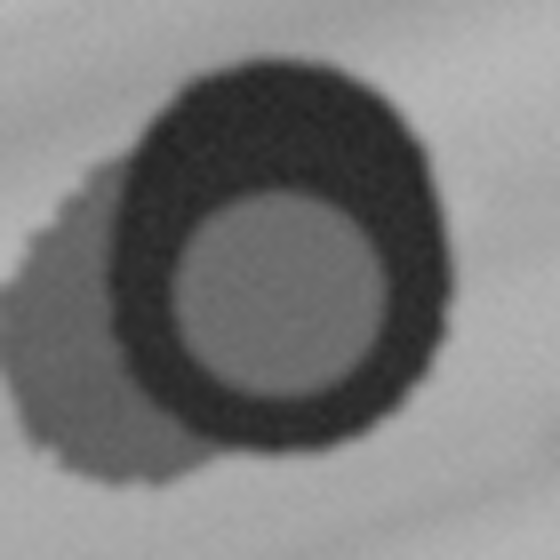

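```bash
python3 - <<'E'
from h import *
P,R,s=pose();i=env.camera_info("wrist");im=env.camera("wrist");print(P,s["qvel"].round(3),np.round(i["T"],4)[:3,3])
g=cv2.cvtColor(im,6);m=((g>70)&(g<140)).astype(np.uint8);m[:170]=0;m[240:]=0
m=cv2.erode(m,np.ones((3,3)))
n,l,st,ce=cv2.connectedComponentsWithStats(m)
for k in range(1,n):
    if 250<st[k][4]<1500: p=onz(i,ce[k],.04);print(st[k],ce[k],p.round(4),(R.T@(p-P)).round(4))
E
```

```text
[ 0.56842778 -0.23451823  0.16894349] [ 0.024 -0.017  0.015  0.002 -0.002 -0.001 -0.002] [ 0.6296 -0.2578  0.3116]
[451 171  22  67 771] [460.03501946 203.75616083] [ 0.5174 -0.3726  0.04  ] [ 0.147  -0.002   0.1292]
[240 190  26  40 392] [249.39795918 214.17602041] [ 0.5708 -0.2101  0.04  ] [-0.0238  0.0066  0.1289]
[261 194  25  25 455] [273.32967033 206.18241758] [ 0.57   -0.2306  0.04  ] [-4.500e-03 -1.000e-04  1.289e-01]
```

{"api": "jog_arm", "payload": {
  "series": [0,0,0.035,0,0,0,0.07,0,0,0,0.1,0,0,0,0.1,0,0,0,0.1,0,0,0,0.1,0]
}}

```text
time: 2.65
position: [0.5702, -0.2347, 0.0712]
tool_rot: [-3.138, -0.001, -1.939]
force: [-0.4, 0.0, -0.4]
opening: 0.0851
```

```bash
python3 - <<'E'
from h import *
P,R,s=pose();print(P,s["qvel"].round(3),s["time"])
i=env.camera_info("wrist");im=env.camera("wrist");cv2.imwrite("pics/w2.png",im);print(proj(i,[[.5705,-.231,.04],P]))
P,R,s=pose();print(P,totool([.5705,-.231,.024]))
E
```

```text
[ 0.5702136  -0.23469543  0.07123135] [-0.008 -0.018 -0.009 -0.029 -0.    -0.005 -0.002] 2.65
[[272.25471695 251.33540545]
 [278.97813403 274.0013926 ]]
[ 0.57102309 -0.23458474  0.07198197] [-0.00317404  0.00204521  0.04797016]
```

View pics/w2.png

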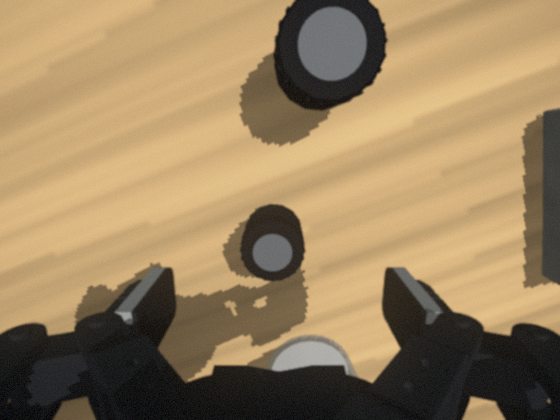

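{"api": "jog_arm", "payload": {
  "series": [-0.003,0.0024,0.02,0,-0.003,0.0024,0.04,0,-0.003,0.0024,0.048,0,-0.003,0.0024,0.048,0,-0.003,0.0024,0.048,0,-0.003,0.0024,0.048,0]
}}

```text
time: 3.2
position: [0.5696, -0.23, 0.0229]
tool_rot: [-3.138, -0.0, -1.937]
force: [-1.2, 0.4, -0.0]
opening: 0.0854
```

{"api": "jog_arm", "payload": {
  "series": [0,0,0,0,0,0,0,0,0,0,0,0,0,0,0,0,0,0,0,0,0,0,0,0],
  "grip": 0,
  "squeeze": 60
}}

```text
time: 3.7
position: [0.5687, -0.2295, 0.0217]
tool_rot: [-3.14, -0.0, -1.937]
force: [-0.6, 0.1, 3.9]
opening: 0.0321
```

```bash
python3 - <<'E'
from h import *
im=env.camera("wrist");cv2.imwrite("pics/w3.png",im);s=env.camera("side");cv2.imwrite("pics/s3.png",cv2.resize(s[240:360,220:380],(800,600),interpolation=2))
P,R,s=pose();print(P,s["opening"],s["force"])
E
```

```text
[ 0.56871028 -0.22953136  0.02171197] 0.03234876348776615 [ 0.11903473 -0.45666583  4.56739711]
```

View pics/w3.png

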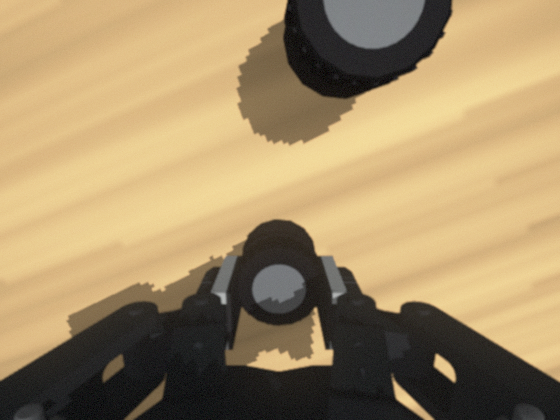

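View pics/s3.png

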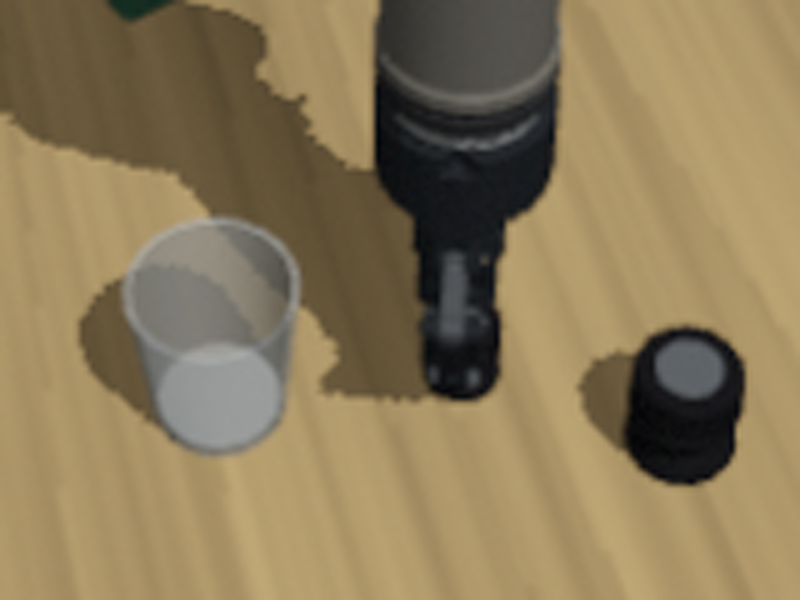

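```bash
python3 - <<'E'
from h import *
i=env.camera_info("wrist");P,R,s=pose()
p=onz(i,(279.5,289),.04);print(p,R.T@(p-P),s["joints"].round(3))
E
```

```text
[ 0.5704574  -0.23039441  0.04      ] [ 0.00018177 -0.00196861 -0.01828499] [ 0.436  0.626 -0.118  1.58   0.086  0.939 -1.647]
```

{"api": "jog_arm", "payload": {
  "series": [0,0,-0.02,0,0,0,-0.05,0,0,0,-0.09,0,0,0,-0.13,-7,0,0,-0.17,-14,0,0,-0.21,-21,0,0,-0.24,-28,0,0,-0.24,-35]
}}

```text
time: 4.47
position: [0.5716, -0.2303, 0.2689]
tool_rot: [-3.13, -0.008, -1.32]
force: [0.7, -0.4, 1.0]
opening: 0.0325
```

```bash
python3 - <<'E'
from h import *
P,R,s=pose();print(P,R.round(3).tolist(),s["joints"].round(3),s["opening"],s["force"],totool([.527,.109,.26]),np.degrees(np.arctan2(R[1,0],R[0,0])))
E
```

```text
[ 0.57162489 -0.23026819  0.26893261] [[0.248, -0.969, 0.014], [-0.969, -0.248, -0.005], [0.008, -0.012, -1.0]] [ 0.52   0.44  -0.256  1.25   0.11   1.451 -1.044] 0.03251805702131125 [ 0.6816558  -0.38880848  0.98757586] [-0.33979235 -0.04087856  0.00664697] -75.6329002245654
```

{"api": "jog_arm", "payload": {
  "series": [-0.34,-0.041,0.005,-95,-0.34,-0.041,0.005,-95,-0.34,-0.041,0.005,-95,-0.34,-0.041,0.005,-95,-0.34,-0.041,0.005,-95,-0.34,-0.041,0.005,-95,-0.34,-0.041,0.005,-95,-0.34,-0.041,0.005,-95]
}}

```text
time: 5.13
position: [0.5254, 0.103, 0.2554]
tool_rot: [3.141, 0.001, -0.32]
force: [0.8, 0.4, -0.9]
opening: 0.0325
```

```bash
python3 - <<'E'
from h import *
P,R,s=pose();print(P,s["joints"].round(3),s["opening"],totool([.527,.109,.26]),np.degrees(np.arctan2(R[1,0],R[0,0])))
E
```

```text
[0.52540462 0.10302436 0.25537071] [ 0.209  0.321 -0.575  1.489  0.176  1.384 -0.696] 0.03247730232186242 [-0.00036787 -0.00616984 -0.00463482] -18.325250776590714
```

{"api": "jog_arm", "payload": {
  "series": [0,0,0,-38,0,0,0,-38,0,0,0,-38,0,0,0,-38,0,0,0,-38,0,0,0,-38,0,0,0,-38,0,0,0,-38]
}}

```text
time: 5.8
position: [0.5261, 0.1012, 0.2553]
tool_rot: [-3.141, 0.001, 0.336]
force: [1.1, -0.1, 0.2]
opening: 0.0323
```

```bash
python3 - <<'E'
from h import *
P,R,s=pose();i=env.camera_info("wrist");im=env.camera("wrist");cv2.imwrite("pics/w4.png",im)
print(P,s["joints"].round(3),s["qvel"].round(3),np.degrees(np.arctan2(R[1,0],R[0,0])))
np.save("w4T.npy",i["T"]);print(proj(i,[[.5101,.1557,.1693]]))
E
```

```text
[0.52614599 0.10120003 0.25533774] [ 0.292  0.344 -0.691  1.485  0.22   1.393 -0.073] [-0.006 -0.004  0.003 -0.005 -0.001  0.001 -0.001] 19.257847370201333
[[283.34394472 137.00949327]]
```

View pics/w4.png

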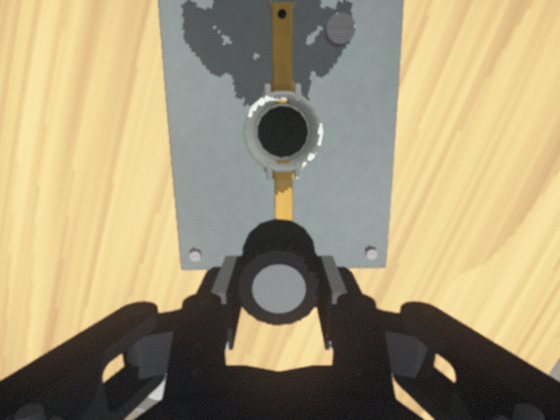

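```bash
python3 - <<'E'
from h import *
i=env.camera_info("wrist");i["T"]=np.load("w4T.npy")
im=cv2.imread("pics/w4.png");c=im[80:190,225:340]
cv2.imwrite("pics/w4c.png",cv2.resize(c,None,fx=5,fy=5,interpolation=cv2.INTER_CUBIC))
p=onz(i,(283.5,132.2),.1693);print(p)
a=onz(i,(282.3,40),.165);b=onz(i,(284,205),.165);d=a-b;print(np.degrees(np.arctan2(d[1],d[0]))-90)
for th in np.linspace(0,2*np.pi,25)[:-1]:
    q=proj(i,[p+[.026*np.cos(th),.026*np.sin(th),0],p+[.0192*np.cos(th),.0192*np.sin(th),-.005]])
    for u,col in zip(q,((0,0,255),(0,255,0))): cv2.circle(im,tuple(int(round(x*16)) for x in u),16,col,-1,shift=4)
cv2.imwrite("pics/w4d.png",cv2.resize(im[80:190,225:340],None,fx=5,fy=5,interpolation=cv2.INTER_CUBIC))
E
```

```text
[0.50918998 0.15858491 0.1693    ]
20.001800707394324
```

View pics/w4c.png

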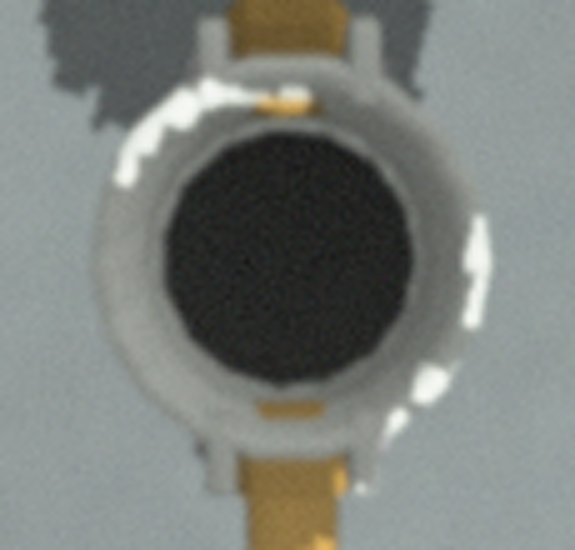

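View pics/w4d.png

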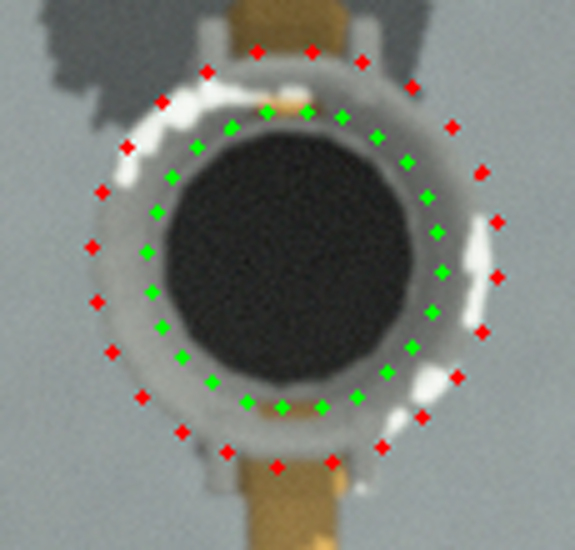

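```bash
python3 - <<'E'
from h import *
i=env.camera_info("wrist");print(onz(i,(282.9,131.5),.1693),totool([.5095,.1567,.205]))
E
```

```text
[0.50878982 0.15890521 0.1693    ] [ 0.00254771 -0.0578842   0.05048788]
```

{"api": "jog_arm", "payload": {
  "series": [0.0025,-0.03,0.0,0,0.0025,-0.058,0.01,0,0.0025,-0.058,0.03,0,0.0025,-0.058,0.05,0,0.0025,-0.058,0.05,0,0.0025,-0.058,0.05,0,0.0025,-0.058,0.05,0]
}}

```text
time: 6.43
position: [0.5104, 0.1568, 0.2069]
tool_rot: [3.142, -0.001, 0.336]
force: [-0.5, -0.1, -0.7]
opening: 0.0328
```

```bash
python3 - <<'E'
from h import *
P,R,s=pose();i=env.camera_info("wrist");im=env.camera("wrist");cv2.imwrite("pics/w5.png",im)
t=env.camera("top")[180:255,190:270];v=env.camera("side")[120:195,210:290]
cv2.imwrite("pics/ts5.png",cv2.resize(np.hstack([t,v]),(800,375),interpolation=2))
print(P,s["qvel"].round(3),s["force"],totool([.5095,.1567,.205]))
E
```

```text
[0.51038093 0.15682133 0.20689465] [ 0.004 -0.01  -0.009 -0.018 -0.001 -0.002  0.003] [-0.49557996 -0.05409537 -0.69009145] [-1.23803327e-03 -5.56491715e-05  2.37059492e-03]
```

View pics/w5.png

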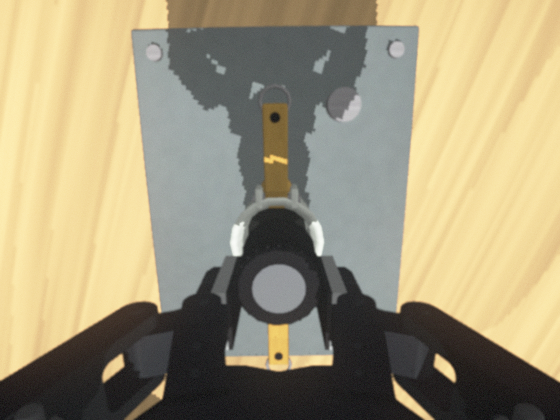

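View pics/ts5.png

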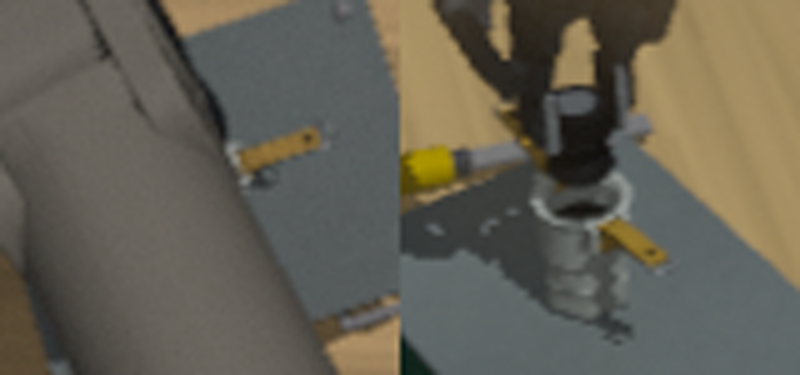

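```bash
python3 - <<'E'
from h import *
P,R,s=pose();print(P)
i=env.camera_info("wrist");im=env.camera("wrist")
def circ(c,r,col):
    for th in np.linspace(0,2*np.pi,49)[:-1]:
        u=proj(i,[np.array(c)+[r*np.cos(th),r*np.sin(th),0]])[0]
        cv2.circle(im,tuple(int(round(x*16)) for x in u),12,col,-1,shift=4)
m=np.array([.5088,.1589,.1693])
circ(m,.026,(0,0,255))
a=P+R@[.0002,-.002,0]; a=np.array([a[0],a[1],P[2]-.0217])
circ(a,.0183,(0,255,0));circ(a+[0,0,.040],.011,(255,255,0))
print("plug axis",a)
cv2.imwrite("pics/w5d.png",cv2.resize(im[180:330,210:350],None,fx=4,fy=4,interpolation=2))
E
```

```text
[0.51068103 0.15705436 0.20737384]
plug axis [0.51020962 0.15900827 0.18567384]
```

View pics/w5d.png

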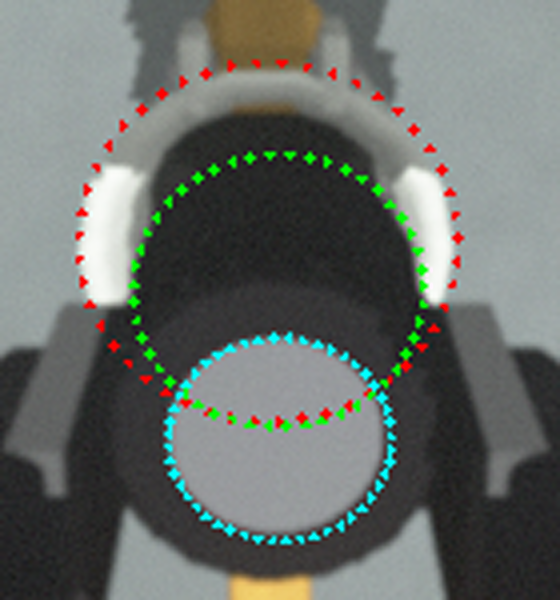

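```bash
python3 - <<'E'
from h import *
P,R,s=pose();print(P)
i=env.camera_info("side");im=env.camera("side")
x0,y0,w,h,k=215,120,70,70,8
im=cv2.resize(im[y0:y0+h,x0:x0+w],None,fx=k,fy=k,interpolation=2)
def circ(c,r,col):
    for th in np.linspace(0,2*np.pi,49)[:-1]:
        u=(proj(i,[np.array(c)+[r*np.cos(th),r*np.sin(th),0]])[0]-[x0,y0]+.5)*k-.5
        cv2.circle(im,tuple(int(round(x)) for x in u),1,col,-1)
m=np.array([.5088,.1589,.1693])
circ(m,.026,(0,0,255))
a=P+R@[.0002,-.002,0]; a=np.array([a[0],a[1],P[2]-.0217])
circ(a,.0183,(0,255,0));circ(a+[0,0,.040],.0172,(255,255,0))
cv2.imwrite("pics/s5d.png",im)
E
```

```text
[0.51051989 0.15706561 0.20720757]
```

View pics/s5d.png

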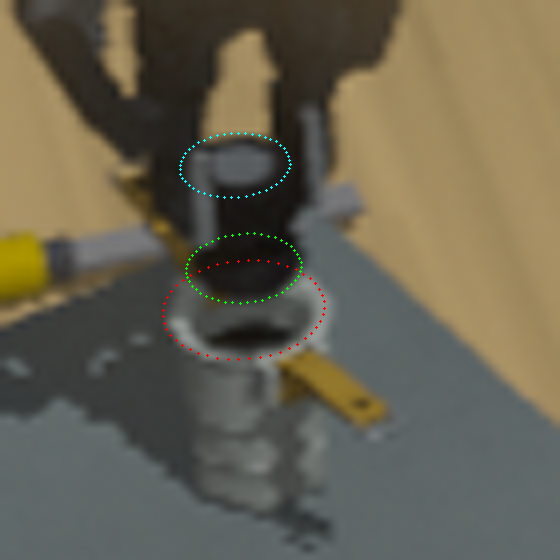

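{"api": "jog_arm", "payload": {
  "series": [-0.0012,0,0.003,0,-0.0012,0,0.007,0,-0.0012,0,0.011,0,-0.0012,0,0.014,0,-0.0012,0,0.017,0,-0.0012,0,0.02,0,-0.0012,0,0.02,0,-0.0012,0,0.02,0]
}}

```text
time: 7.35
position: [0.5084, 0.1565, 0.1857]
tool_rot: [-3.142, 0.001, 0.337]
force: [-0.2, 0.2, -1.1]
opening: 0.0322
```

{"api": "jog_arm", "payload": {
  "series": [0,0,0.002,0,0,0,0.004,0,0,0,0.006,0,0,0,0.008,0,0,0,0.008,0,0,0,0.008,0]
}}

```text
time: 7.85
position: [0.5087, 0.1564, 0.1778]
tool_rot: [3.141, -0.0, 0.337]
force: [1.0, 0.6, -1.1]
opening: 0.032
```

{"api": "jog_arm", "payload": {
  "series": [0,0,0.001,0,0,0,0.002,0,0,0,0.003,0,0,0,0.004,0,0,0,0.004,0,0,0,0.004,0]
}}

```text
time: 8.35
position: [0.5087, 0.1566, 0.174]
tool_rot: [3.142, -0.0, 0.337]
force: [1.1, -0.5, -1.2]
opening: 0.0321
```

{"api": "jog_arm", "payload": {
  "series": [0,0,0.0005,0,0,0,0.001,0,0,0,0.0015,0,0,0,0.002,0,0,0,0.002,0,0,0,0.002,0]
}}

```text
time: 8.85
position: [0.5087, 0.1566, 0.1726]
tool_rot: [3.141, -0.001, 0.337]
force: [0.4, -1.0, 4.5]
opening: 0.0323
```

Gasket contact starts. Continuing gently.

{"api": "jog_arm", "payload": {
  "series": [0,0,0.0005,0,0,0,0.001,0,0,0,0.0015,0,0,0,0.0015,0,0,0,0.0015,0]
}}

```text
time: 9.27
position: [0.5088, 0.1566, 0.1717]
tool_rot: [3.141, -0.001, 0.337]
force: [-0.8, -2.1, 6.6]
opening: 0.0319
```

{"api": "jog_arm", "payload": {
  "series": [0,0,0.0005,0,0,0,0.001,0,0,0,0.0015,0,0,0,0.0015,0,0,0,0.0015,0]
}}

```text
time: 9.68
position: [0.5087, 0.1566, 0.1702]
tool_rot: [3.141, -0.001, 0.337]
force: [-1.2, -1.7, 7.7]
opening: 0.032
```

{"api": "jog_arm", "payload": {
  "series": [0,0,0.0005,0,0,0,0.001,0,0,0,0.0015,0,0,0,0.0015,0,0,0,0.0015,0]
}}

```text
time: 10.1
position: [0.5087, 0.1566, 0.1689]
tool_rot: [3.141, -0.001, 0.337]
force: [-0.8, -1.9, 9.3]
opening: 0.0323
```

{"api": "jog_arm", "payload": {
  "series": [0,0,0.0005,0,0,0,0.001,0,0,0,0.001,0,0,0,0.001,0]
}}

```text
time: 10.43
position: [0.5088, 0.1566, 0.1689]
tool_rot: [3.14, -0.001, 0.337]
force: [-2.3, -3.4, 13.8]
opening: 0.0322
```

{"api": "jog_arm", "payload": {
  "series": [0,0,0.0005,0,0,0,0.001,0,0,0,0.001,0,0,0,0.001,0]
}}

```text
time: 10.77
position: [0.5088, 0.1566, 0.1688]
tool_rot: [3.14, -0.001, 0.337]
force: [-4.0, -4.2, 17.8]
opening: 0.0325
```

{"api": "jog_arm", "payload": {
  "series": [0,0,0.0005,0,0,0,0.001,0,0,0,0.001,0,0,0,0.001,0]
}}

```text
time: 11.1
position: [0.5088, 0.1566, 0.1687]
tool_rot: [3.139, -0.002, 0.337]
force: [-5.0, -3.9, 23.5]
opening: 0.0321
```

```bash
python3 - <<'E'
from h import *
P,R,s=pose();print(P,s["force"],s["wrist_torque"])
im=env.camera("side");x0,y0,w,h,k=215,115,70,70,8
cv2.imwrite("pics/s6.png",cv2.resize(im[y0:y0+h,x0:x0+w],None,fx=k,fy=k,interpolation=2))
im=env.camera("wrist");cv2.imwrite("pics/w6.png",cv2.resize(im[190:340,200:360],None,fx=4,fy=4,interpolation=2))
E
```

```text
[0.50882023 0.15662445 0.1686894 ] [-5.01135673 -3.90979352 23.49043468] [-1.02732327  1.55308659  0.00795913]
```

View pics/s6.png

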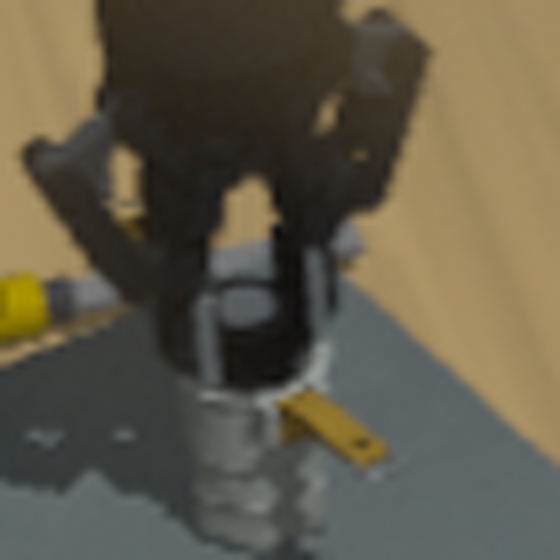

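View pics/w6.png

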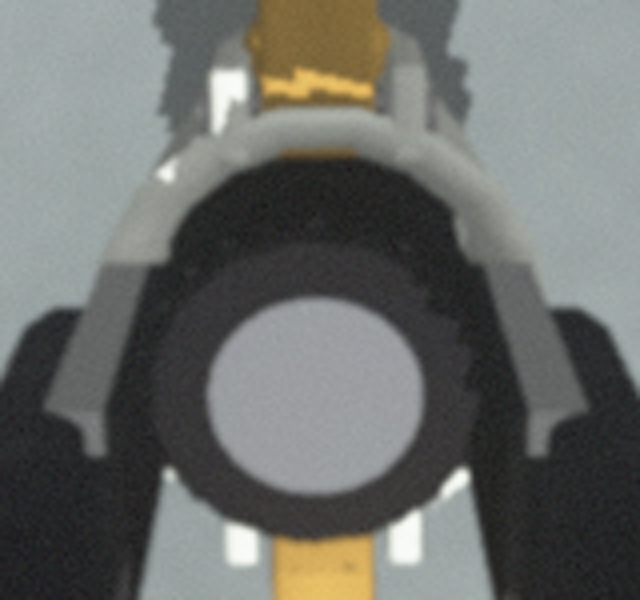

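{"api": "jog_arm", "payload": {
  "series": [0,0,-0.0015,0,0,0,-0.003,0,0,0,-0.003,0]
}}

```text
time: 11.45
position: [0.5088, 0.1566, 0.1689]
tool_rot: [3.141, -0.001, 0.337]
force: [-2.1, -3.4, 9.8]
opening: 0.032
```

{"api": "jog_arm", "payload": {
  "series": [0,0,0,0,0,0,0,0,0,0,0,0,0,0,0,0],
  "grip": 0.75
}}

```text
time: 11.78
position: [0.5079, 0.1567, 0.1668]
tool_rot: [-3.141, 0.002, 0.338]
force: [0.5, 0.2, 0.4]
opening: 0.064
```

Lift, shut the fingers, and look from the wrist.

{"api": "jog_arm", "payload": {
  "series": [0,0,-0.01,0,0,0,-0.03,0,0,0,-0.05,0,0,0,-0.05,0,0,0,-0.05,0]
}}

```text
time: 12.2
position: [0.5094, 0.1572, 0.219]
tool_rot: [3.142, -0.003, 0.338]
force: [0.2, -0.1, -0.5]
opening: 0.0643
```

{"api": "jog_arm", "payload": {
  "series": [0,0,0,0,0,0,0,0,0,0,0,0,0,0,0,0,0,0,0,0,0,0,0,0],
  "grip": 0,
  "squeeze": 40
}}

```text
time: 12.7
position: [0.5084, 0.1565, 0.2172]
tool_rot: [-3.141, 0.001, 0.337]
force: [-0.8, 0.3, -0.6]
opening: -0.0001
```

```bash
python3 - <<'E'
from h import *
P,R,s=pose();print(P,s["opening"],s["force"],s["qvel"].round(3))
i=env.camera_info("wrist");print(proj(i,[[.5088,.1585,.187]]))
im=env.camera("wrist");cv2.imwrite("pics/w7.png",im)
im=env.camera("side");x0,y0,w,h,k=215,115,70,70,8
cv2.imwrite("pics/s7.png",cv2.resize(im[y0:y0+h,x0:x0+w],None,fx=k,fy=k,interpolation=2))
E
```

```text
[0.50836956 0.15651169 0.2171548 ] -0.00011307171142723176 [-0.76189126  0.31256593 -0.59189514] [-0.    -0.002 -0.001 -0.004 -0.001  0.     0.001]
[[280.90799515 247.80389988]]
```

View pics/w7.png

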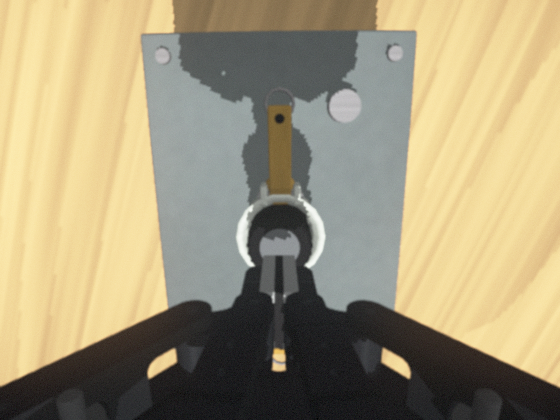

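View pics/s7.png

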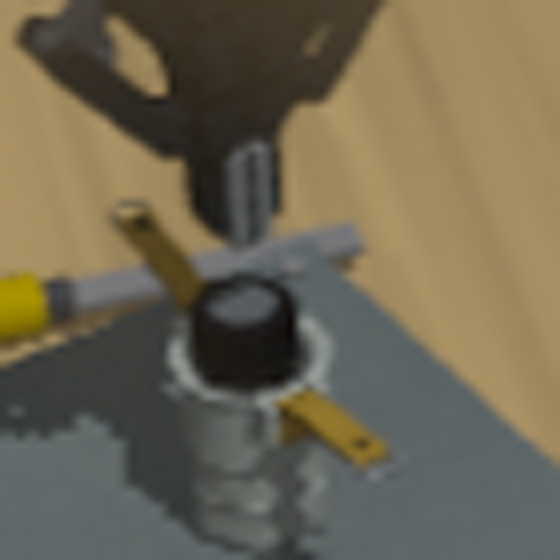

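{"api": "jog_arm", "payload": {
  "series": [0,-0.002,0.008,0,0,-0.002,0.016,0,0,-0.002,0.022,0,0,-0.002,0.025,0,0,-0.002,0.026,0,0,-0.002,0.026,0]
}}

```text
time: 13.3
position: [0.5076, 0.1583, 0.1909]
tool_rot: [-3.141, 0.001, 0.337]
force: [-0.1, 0.3, 0.2]
opening: -0.0003
```

{"api": "jog_arm", "payload": {
  "series": [0,0,0.0005,0,0,0,0.001,0,0,0,0.0015,0,0,0,0.002,0,0,0,0.002,0]
}}

```text
time: 13.72
position: [0.5079, 0.1584, 0.1895]
tool_rot: [3.142, -0.0, 0.337]
force: [-0.3, 0.1, 0.6]
opening: -0.0001
```

{"api": "jog_arm", "payload": {
  "series": [0,0,0.0005,0,0,0,0.001,0,0,0,0.0015,0,0,0,0.002,0,0,0,0.002,0]
}}

```text
time: 14.13
position: [0.508, 0.1585, 0.1879]
tool_rot: [3.141, -0.0, 0.337]
force: [-0.8, -1.7, 2.7]
opening: -0.0001
```

{"api": "jog_arm", "payload": {
  "series": [0,0,0.0005,0,0,0,0.001,0,0,0,0.0015,0,0,0,0.0015,0]
}}

```text
time: 14.47
position: [0.5081, 0.1586, 0.1872]
tool_rot: [3.141, -0.001, 0.337]
force: [-2.2, -0.9, 7.9]
opening: 0.0002
```

{"api": "jog_arm", "payload": {
  "series": [0,0,0.0005,0,0,0,0.001,0,0,0,0.0015,0,0,0,0.0015,0]
}}

```text
time: 14.8
position: [0.5082, 0.1586, 0.1863]
tool_rot: [3.141, -0.001, 0.337]
force: [-2.7, -1.3, 10.8]
opening: 0.0001
```

{"api": "jog_arm", "payload": {
  "series": [0,0,0.0005,0,0,0,0.001,0,0,0,0.001,0,0,0,0.001,0]
}}

```text
time: 15.13
position: [0.5083, 0.1587, 0.186]
tool_rot: [3.141, -0.002, 0.337]
force: [-3.7, -1.8, 12.5]
opening: 0.0001
```

{"api": "jog_arm", "payload": {
  "series": [0,0,0.0005,0,0,0,0.001,0,0,0,0.0015,0,0,0,0.0015,0]
}}

```text
time: 15.47
position: [0.5085, 0.1588, 0.1854]
tool_rot: [3.14, -0.003, 0.337]
force: [-4.9, -3.2, 16.8]
opening: -0.0004
```

{"api": "jog_arm", "payload": {
  "series": [0,0,0.0005,0,0,0,0.001,0,0,0,0.0015,0,0,0,0.0015,0]
}}

```text
time: 15.8
position: [0.5086, 0.1589, 0.1848]
tool_rot: [3.14, -0.003, 0.337]
force: [-5.1, -2.9, 21.5]
opening: -0.0001
```

{"api": "jog_arm", "payload": {
  "series": [0,0,-0.005,0,0,0,-0.03,0,0,0,-0.06,7,0,0,-0.08,14,0,0,-0.08,21,0,0,-0.08,28,0,0,-0.08,35,0,0,-0.08,42],
  "grip": 1
}}

```text
time: 16.47
position: [0.5079, 0.1584, 0.2602]
tool_rot: [3.142, 0.0, -0.402]
force: [0.5, 0.3, 0.9]
opening: 0.0855
```

{"api": "jog_arm", "payload": {
  "series": [0,0,0,48,0,0,0,48,0,0,0,48,0,0,0,48,0,0,0,48,0,0,0,48,0,0,0,48,0,0,0,48]
}}

```text
time: 17.13
position: [0.5078, 0.1585, 0.26]
tool_rot: [3.141, -0.0, -1.235]
force: [-0.2, -0.4, 0.1]
opening: 0.0854
```

```bash
python3 - <<'E'
from h import *
P,R,s=pose();print(P,s["opening"],s["qvel"].round(3),s["joints"].round(2),np.degrees(np.arctan2(R[1,0],R[0,0])),R[:,2])
im=env.camera("wrist");cv2.imwrite("pics/w8.png",im)
im=env.camera("side");x0,y0,w,h,k=215,115,70,70,8
cv2.imwrite("pics/s8.png",cv2.resize(im[y0:y0+h,x0:x0+w],None,fx=k,fy=k,interpolation=2))
E
```

```text
[0.5077572  0.15845736 0.26001422] 0.08536532651264071 [ 0.01   0.002 -0.013 -0.001  0.005  0.     0.116] [ 0.01  0.29 -0.45  1.49  0.13  1.38 -1.68] -70.73906369168633 [-4.70634193e-04 -3.11922128e-04 -9.99999841e-01]
```

View pics/w8.png

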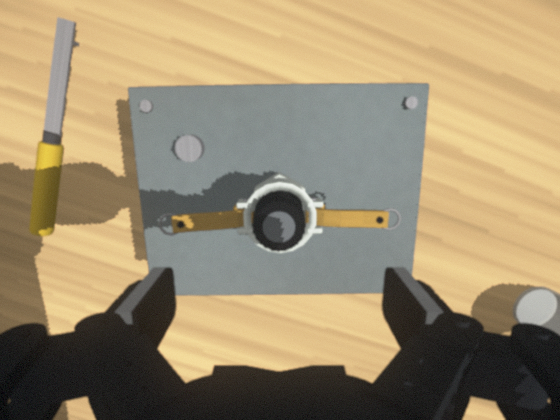

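View pics/s8.png

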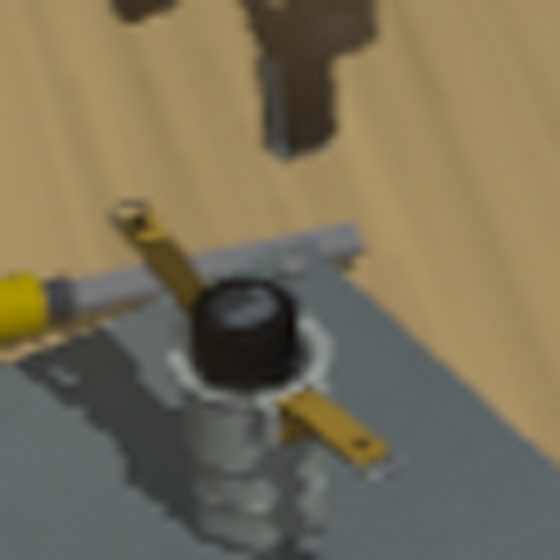

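```bash
python3 - <<'E'
from h import *
P,R,s=pose();i=env.camera_info("wrist");im=env.camera("wrist");g=cv2.cvtColor(im,6)
print(P)
d=im.copy()
c=[.5085,.1588]
def circ(c,r,col):
    for th in np.linspace(0,2*np.pi,37)[:-1]:
        u=proj(i,[np.array(c)+[r*np.cos(th),r*np.sin(th),0]])[0]
        cv2.circle(d,tuple(int(round(x*16)) for x in u),12,col,-1,shift=4)
circ([*c,.187],.0172,(255,255,0));circ([*c,.187],.011,(255,255,0));circ([*c,.1693],.025,(0,0,255))
cv2.imwrite("pics/w9.png",cv2.resize(d[165:265,220:340],None,fx=6,fy=6,interpolation=2))
E
```

```text
[0.50776196 0.15851353 0.26012195]
```

View pics/w9.png

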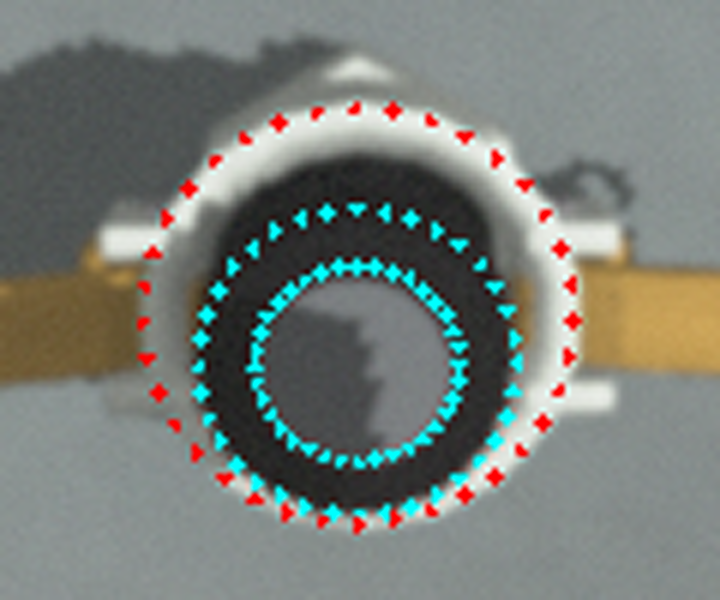

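{"api": "jog_arm", "payload": {
  "series": [0.0007,0,0.02,0,0.0007,0,0.045,0,0.0007,0,0.07,0,0.0007,0,0.08,0,0.0007,0,0.085,0,0.0007,0,0.085,0]
}}

```text
time: 17.78
position: [0.5077, 0.1576, 0.1748]
tool_rot: [3.14, 0.0, -1.233]
force: [-0.1, -0.1, -0.1]
opening: 0.0853
```

{"api": "jog_arm", "payload": {
  "series": [0,0,0.002,0,0,0,0.004,0,0,0,0.006,0,0,0,0.008,0,0,0,0.01,0,0,0,0.01,0]
}}

```text
time: 18.28
position: [0.5079, 0.1577, 0.1653]
tool_rot: [3.141, -0.0, -1.233]
force: [0.2, -0.8, 0.4]
opening: 0.0852
```

```bash
python3 - <<'E'
from h import *
P,R,s=pose();print(P,s["opening"],s["force"])
im=env.camera("side");x0,y0,w,h,k=205,105,80,75,8
cv2.imwrite("pics/s10.png",cv2.resize(im[y0:y0+h,x0:x0+w],None,fx=k,fy=k,interpolation=2))
E
```

```text
[0.50794674 0.15774423 0.16527316] 0.08516205748737227 [ 0.15098288 -0.76094391  0.41995123]
```

View pics/s10.png

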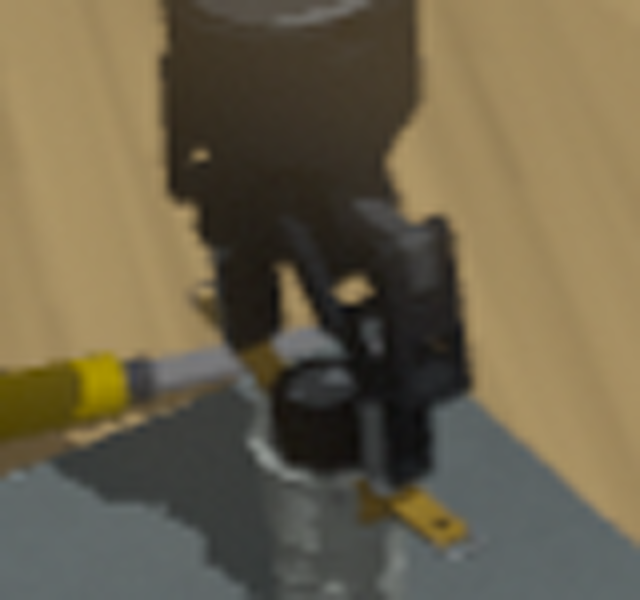

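{"api": "jog_arm", "payload": {
  "series": [0,0,0.002,0,0,0,0.004,0,0,0,0.006,0,0,0,0.008,0,0,0,0.01,0,0,0,0.01,0]
}}

```text
time: 18.83
position: [0.5087, 0.158, 0.1564]
tool_rot: [-3.14, -0.0, -1.233]
force: [0.0, -0.7, 5.0]
opening: 0.0855
```

{"api": "jog_arm", "payload": {
  "series": [0,0,0.002,0,0,0,0.004,0,0,0,0.006,0,0,0,0.006,0]
}}

```text
time: 19.17
position: [0.5091, 0.1574, 0.1503]
tool_rot: [-3.14, -0.001, -1.234]
force: [0.5, -0.4, 4.4]
opening: 0.0858
```

{"api": "jog_arm", "payload": {
  "series": [0,0,0.002,0,0,0,0.004,0,0,0,0.005,0,0,0,0.005,0]
}}

```text
time: 19.5
position: [0.509, 0.1575, 0.1451]
tool_rot: [-3.14, -0.001, -1.234]
force: [0.2, -1.6, 3.9]
opening: 0.0856
```

```bash
python3 - <<'E'
from h import *
P,R,s=pose();print(P,s["opening"],s["force"])
im=env.camera("side");x0,y0,w,h,k=205,105,80,75,8
cv2.imwrite("pics/s11.png",cv2.resize(im[y0:y0+h,x0:x0+w],None,fx=k,fy=k,interpolation=2))
E
```

```text
[0.5090349  0.15752373 0.14512626] 0.08555403791782647 [ 0.16351642 -1.58325998  3.85985779]
```

View pics/s11.png

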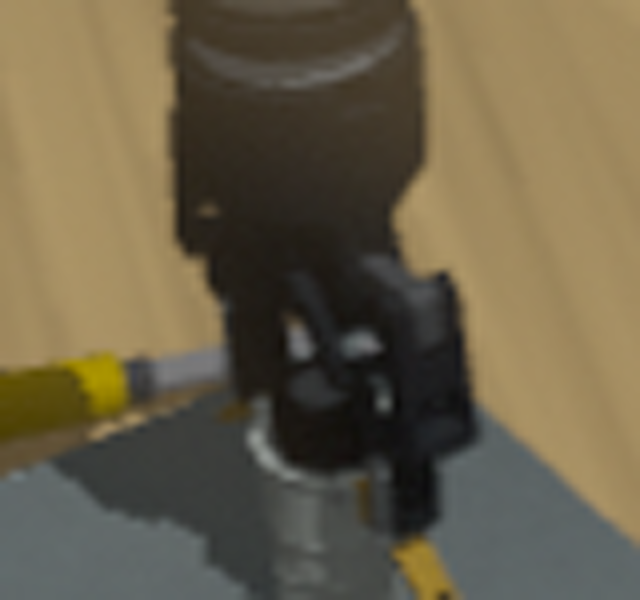

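{"api": "jog_arm", "payload": {
  "series": [0,0,0.002,0,0,0,0.004,0,0,0,0.006,0,0,0,0.006,0]
}}

```text
time: 19.88
position: [0.5089, 0.1577, 0.1387]
tool_rot: [-3.14, -0.001, -1.233]
force: [1.5, 0.7, 2.3]
opening: 0.0853
```

{"api": "jog_arm", "payload": {
  "series": [0,0,0.002,0,0,0,0.004,0,0,0,0.006,0,0,0,0.006,0]
}}

```text
time: 20.22
position: [0.5088, 0.1582, 0.133]
tool_rot: [-3.14, -0.0, -1.233]
force: [0.2, 0.1, 5.2]
opening: 0.0854
```

{"api": "jog_arm", "payload": {
  "series": [0,0,0.002,0,0,0,0.004,0,0,0,0.006,0,0,0,0.006,0]
}}

```text
time: 20.55
position: [0.5091, 0.1582, 0.1273]
tool_rot: [-3.139, -0.0, -1.233]
force: [1.4, -0.1, 4.8]
opening: 0.0853
```

```bash
python3 - <<'E'
from h import *
P,R,s=pose();print(P,s["opening"],s["force"])
im=env.camera("side");x0,y0,w,h,k=205,105,80,75,8
cv2.imwrite("pics/s12.png",cv2.resize(im[y0:y0+h,x0:x0+w],None,fx=k,fy=k,interpolation=2))
im=env.camera("wrist");cv2.imwrite("pics/w12.png",im)
E
```

```text
[0.50913397 0.15824224 0.12728427] 0.08529400199430821 [ 1.44289733 -0.07282811  4.75044518]
```

View pics/s12.png

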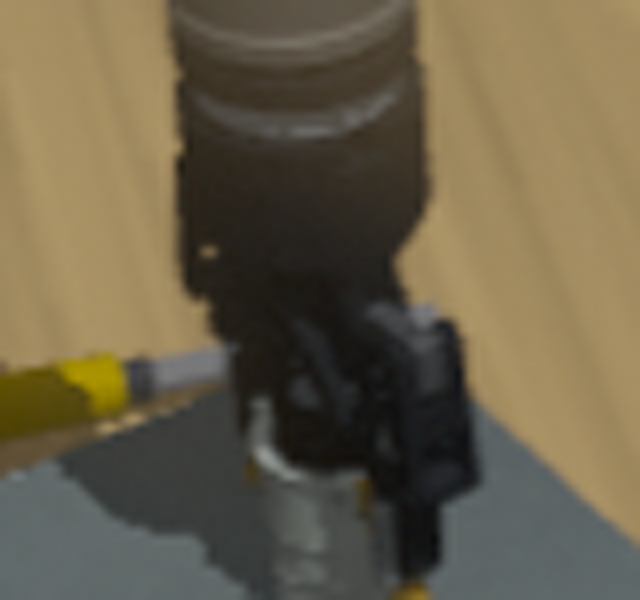

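View pics/w12.png

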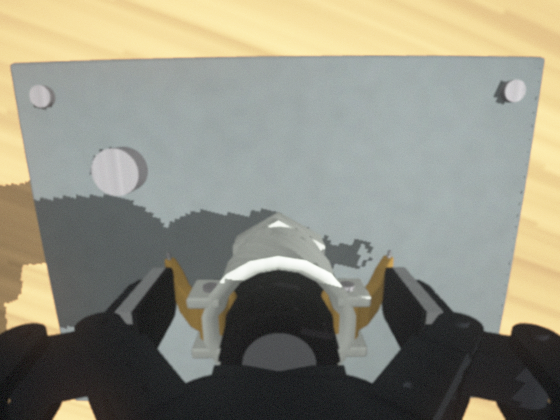

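{"api": "jog_arm", "payload": {
  "series": [0,0,0.002,0,0,0,0.004,0,0,0,0.004,0]
}}

```text
time: 20.9
position: [0.5092, 0.1582, 0.1233]
tool_rot: [-3.139, -0.0, -1.233]
force: [0.2, -0.1, 4.7]
opening: 0.0855
```

{"api": "jog_arm", "payload": {
  "series": [0,0,0,0,0,0,0,0,0,0,0,0,0,0,0,0],
  "grip": 0.9,
  "squeeze": 30
}}

```text
time: 21.23
position: [0.5078, 0.1578, 0.122]
tool_rot: [3.141, 0.0, -1.233]
force: [1.0, -0.4, 2.0]
opening: 0.077
```

{"api": "jog_arm", "payload": {
  "series": [0,0,0,0,0,0,0,0,0,0,0,0,0,0,0,0,0,0,0,0,0,0,0,0],
  "grip": 0.7,
  "squeeze": 30
}}

```text
time: 21.73
position: [0.5079, 0.1579, 0.1233]
tool_rot: [3.141, -0.0, -1.233]
force: [-1.6, -0.2, 7.6]
opening: 0.0656
```

```bash
python3 - <<'E'
from h import *
P,R,s=pose();print(P,s["opening"],s["force"])
im=env.camera("wrist");cv2.imwrite("pics/w13.png",im)
E
```

```text
[0.50794671 0.15790083 0.12334304] 0.06561310314773049 [-1.57673677 -0.21907074  7.63025575]
```

View pics/w13.png

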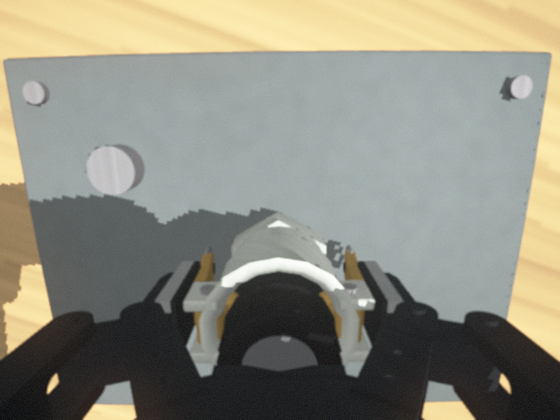

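{"api": "jog_arm", "payload": {
  "series": [0,0,0,0,0,0,0,0,0,0,0,0,0,0,0,0],
  "grip": 0.7,
  "squeeze": 40
}}

```text
time: 22.12
position: [0.508, 0.1579, 0.1235]
tool_rot: [3.142, -0.0, -1.233]
force: [-0.2, -2.1, 7.8]
opening: 0.0654
```

{"api": "jog_arm", "payload": {
  "series": [0,0,0,0,0,0,0,0,0,0,0,0,0,0,0,0],
  "grip": 0.7,
  "squeeze": 46
}}

```text
time: 22.45
position: [0.5079, 0.1579, 0.1236]
tool_rot: [3.142, -0.0, -1.233]
force: [-2.1, 0.0, 8.4]
opening: 0.0649
```

{"api": "jog_arm", "payload": {
  "series": [0,0,0,0,0,0,0,0,0,0,0,0,0,0,0,0],
  "grip": 1
}}

```text
time: 22.78
position: [0.5075, 0.1575, 0.1218]
tool_rot: [3.14, 0.0, -1.233]
force: [0.6, -0.6, -0.6]
opening: 0.0855
```

{"api": "jog_arm", "payload": {
  "series": [0,0,-0.015,0,0,0,-0.04,0,0,0,-0.08,0,0,0,-0.12,0,0,0,-0.13,0,0,0,-0.13,0,0,0,-0.13,0]
}}

```text
time: 23.37
position: [0.5082, 0.1578, 0.2526]
tool_rot: [-3.141, -0.0, -1.233]
force: [-0.8, 0.8, -0.5]
opening: 0.0856
```

```bash
python3 - <<'E'
from h import *
P,R,s=pose();print(P,s["opening"],s["force"],s["time"])
im=env.camera("wrist");cv2.imwrite("pics/w14.png",cv2.resize(im[150:300,190:370],None,fx=4,fy=4,interpolation=2))
im=env.camera("side");x0,y0,w,h,k=205,115,80,75,8
cv2.imwrite("pics/s14.png",cv2.resize(im[y0:y0+h,x0:x0+w],None,fx=k,fy=k,interpolation=2))
E
```

```text
[0.50820868 0.1578208  0.25256773] 0.085638290575549 [-0.767139    0.79186582 -0.51899551] 23.3667
```

View pics/w14.png

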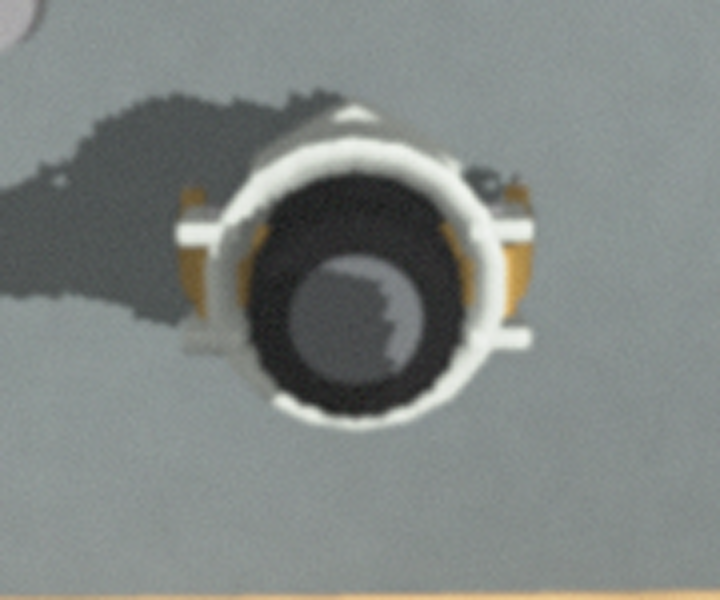

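View pics/s14.png

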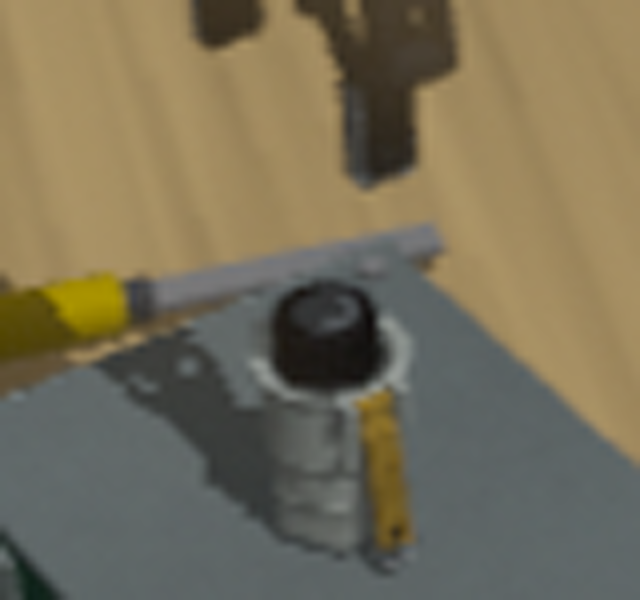

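```bash
python3 - <<'E'
from h import *
P,R,s=pose()
c=np.array([.5083,.1582,.1693]);y=np.radians(19.6);ey=np.array([-np.sin(y),np.cos(y),0])
for n,(x0,y0,w,h,k) in {"wrist":(215,170,130,110,6),"side":(225,145,45,45,13),"top":(210,195,40,40,14)}.items():
    i=env.camera_info(n);im=env.camera(n);im=cv2.resize(im[y0:y0+h,x0:x0+w],None,fx=k,fy=k,interpolation=2)
    for sg in(1,-1):
        for th,col in((0,(0,0,255)),(.15,(0,255,0)),(.3,(255,0,0))):
            a=np.arctan2(10.5,50)+th;L=.0511
            q=c+sg*ey*(.0231+L*np.sin(a))+[0,0,-.0065-L*np.cos(a)]
            ex=np.array([np.cos(y),np.sin(y),0])*.006
            for e in(-1,1):
                u=(proj(i,[q+e*ex])[0]-[x0,y0]+.5)*k-.5;cv2.circle(im,tuple(int(round(v)) for v in u),3,col,-1)
    cv2.imwrite(f"pics/{n}15.png",im)
E
```

```text
(no output)
```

View pics/wrist15.png

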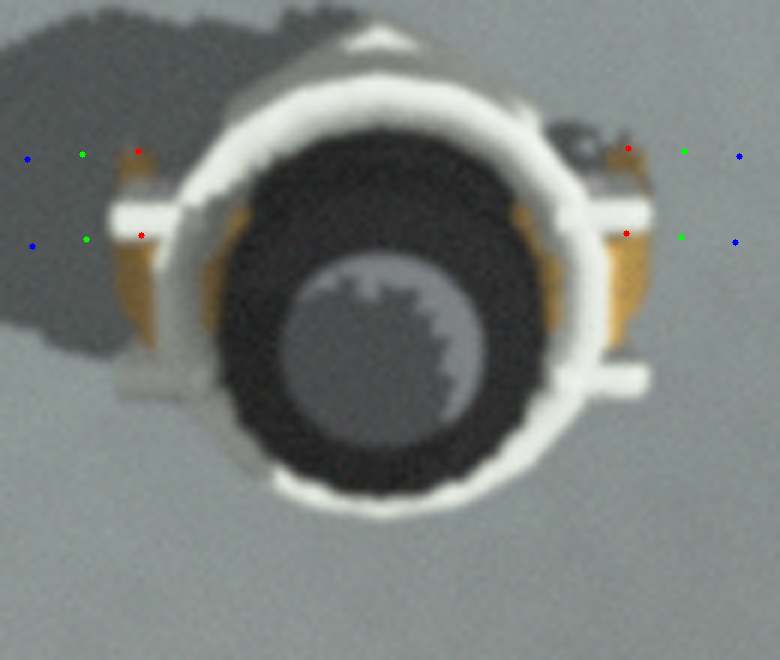

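View pics/side15.png

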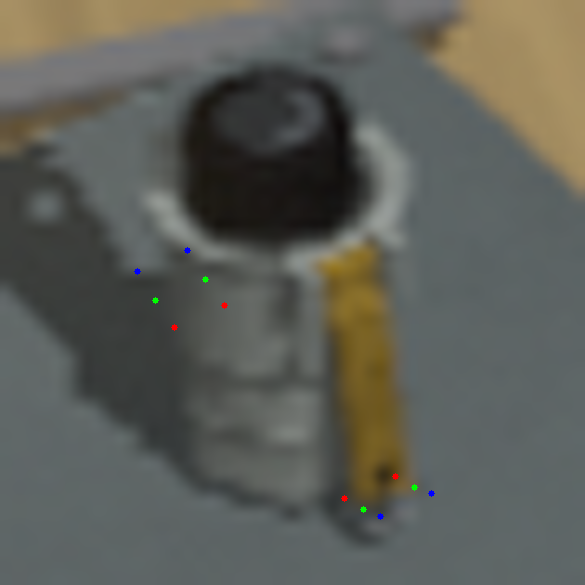

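```bash
python3 - <<'E'
from h import *
print(env.state()["time"],env.state()["force"]);print(env.finish_job())
E
```

```text
23.6167 [0.33313044 0.24097865 0.06614987]
the job is handed in; nothing more can be done
None
```

I set the smaller black plug into the coupler, pushed it home, swung both cam arms down together and locked them. Then I let go, raised the gripper clear and handed the job in at 23.6 s of the 62 s allowed. No verdict was reported.

**Pushing the plug home:**
- My first push, with the plug still gripped, went stiff at about 23 N (14 N more for only 0.2 mm of travel), so I think the fingertips were resting on the rim.
- I let go and pushed on the plug's top with shut fingers. The resistance rose at about 8 N per mm up to 21.5 N, as expected of the seated gasket and well under the 45 N limit.

**Locking the arms:**
- The arms started unevenly raised; the open gripper brought both down level, with no more than about 5 N pressing on it.
- I squeezed them home at 30 N, then 40 N and finally 46 N, under the 60 N limit.

**Last checks:**
- In the wrist picture both arm ends matched the modelled locked position. In the side picture the right arm matched to within about 0.1 rad, and the left arm is hidden there.
- The plug stands upright and centred, but I did not measure its final height after locking.
- Measurements of the mouth's position from different cameras differed by up to 3 mm; I went by the wrist camera, and the plug went in without jamming.
- I did not re-measure the cup, chisel and stone at the end, but the robot never went near touching them.

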